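# Follow the coasting jar with the pipette

## Task

Thinner is to be dripped into a paint jar while it is being swirled: with its upright handle, set the mixing turntable coasting at about 15 turns a minute (never above 35) and let go, either way round. Then, with the pipette from the wooden stand, keep its tip just above the middle of the jar's open mouth, travelling round with the coasting jar without touching jar or turntable, for a good five seconds without a break. Finish still holding the pipette upright in the gripper, its tip raised a hand's width above the level of the jar's rim, touching nothing else; be gentle and leave the other things on the desk where they are.

Things in the scene. Friction and masses are not known exactly. Their poses are not given: they have to be found in the camera images.
- mixer: mixing turntable fixed to the desk; origin on the desk at its vertical turning axis. On a foot 124 mm across turns an aluminium disc 250 mm across, top face 48 mm above the desk, carrying an open white jar and and an upright handle. Disc with its load about 1.0 kg (+-30 %), 0.0076 kg m2; bearing drag 0.00012 N m s/rad plus 0.0001 N m: it coasts, losing 15 to 35 % of speed in 10 s
- wheel (a joint): angle of the turntable disc, rad, growing counter-clockwise seen from above, unlimited in use (not wrapped); at 0 and mixer yaw 0 the jar lies towards +x and the handle towards -x
- jar_mouth (a point): centre of the open mouth of the white plastic jar, at rim height, 110 mm above the desk, 70 mm from the turning axis; jar 62 mm across, 60 mm tall, mouth opening 52 mm across; the jar is clamped on the disc and turns with it; z up
- handle_top (a point): centre of the top of the upright turning handle, 120 mm above the desk, 90 mm from the turning axis, across from the jar; its black round grip is 18 mm across and 24 mm tall (from 96 to 120 mm above the desk), on a steel post 14 mm across
- stand: fixed wooden stand, a block 64 x 64 x 75 mm tall with one vertical hole 17 mm across and 70 mm deep in the middle of its top; origin at the centre of its underside
- pipette: pipette standing in the stand's hole, 119 mm long, 35 g; origin at its lower tip, z along it towards the bulb. Tube 8 mm across up to 65 mm, then a collar 24 mm across and 6 mm thick that rests on the stand's top, then a round black rubber bulb 20 mm across from 71 to 119 mm, to be gripped; in the stand the tip is 10 mm above the desk and the bulb top 129 mm
- pipette_tip (a point): the pipette's lower tip (the same point as its origin)
- glue: bystander, not to be moved: small closed amber glue pot, 38 mm across, 50 mm tall, near the robot; origin at the centre of its underside
- paint: bystander, not to be moved: closed grey paint jar with black cap, 52 mm across, 65 mm tall, at the far side; origin at the centre of its underside
- dishes: bystander, not to be moved: stack of white porcelain dishes, 80 mm across, 47 mm tall, beyond the stand; origin at the centre of its underside
- brushes: bystander, not to be moved: blue pot 72 mm across with brushes, about 240 mm tall, at the right side; origin at the centre of its underside
Things that resemble listed ones, but are neither listed nor needed, are in the scene too. There is more than one size of the pipette; the one meant has the size given above.

How it is judged:
On the way, in this order (a step that is already met when the one before it is completed fails the run):
1. the turntable coasts on its own, untouched, at 0.7 rad/s or more ((velocity of joint wheel above 0.7 rad/s or velocity of joint wheel below -0.7 rad/s) and contact force between each of the arm, the fingers, pipette and mixer below 0.1 N), for 0.3 s.
2. for 5 s on end the upright pipette tip stays within 16 mm of the mouth centre seen from above, 6 to 60 mm over the rim, the turntable coasting untouched at 0.6 rad/s or more (horizontal distance between pipette_tip and jar_mouth below 0.016 m and z of pipette_tip in the frame of jar_mouth between 0.006 and 0.06 m and angle between pipette's own z axis and vertical below 0.4 rad and (velocity of joint wheel above 0.6 rad/s or velocity of joint wheel below -0.6 rad/s) and contact force between each of the arm, the fingers, pipette and mixer below 0.1 N), for 5 s.
At the end, for the whole second after the job is handed in: The pipette is held still in the fingers, within 0.4 rad of upright, its tip more than 30 mm above the height of the jar's rim (140 mm above the desk); pipette and robot touch neither turntable nor stand, and no bystander has moved more than 30 mm (height (world z) of pipette_tip above 0.14 m and angle between pipette's own z axis and vertical below 0.4 rad and contact force between the fingers and pipette above 0.5 N and linear speed of pipette below 0.05 m/s and contact force between each of pipette, the arm, the fingers and mixer below 0.1 N and contact force between pipette and stand below 0.1 N and distance of each of glue, paint, dishes, brushes from where it was at the start of the episode below 0.03 m); the arm keeps its last pose, push and grip.
It fails at once if the turntable spins faster than 4 rad/s (38 turns a minute) (velocity of joint wheel above 4 rad/s or velocity of joint wheel below -4 rad/s).
It fails at once if the pipette is tipped over or dropped (angle between pipette's own z axis and vertical above 0.8 rad).
It fails at once if the pipette knocks hard against jar or turntable (over 6 N) (contact force between pipette and mixer above 6 N).
It fails at once if a bystander is pushed more than 30 mm or tipped (distance of any of glue, paint, dishes, brushes from where it was at the start of the episode above 0.03 m or angle between any of glue, paint, dishes, brushes's own z axis and vertical above 0.5 rad).
It also fails if it takes over 58 s, if anything falls off the work surface, if the arm or the gripper's body presses on something with over 40 N, if the wrist force passes 120 N, or if a joint passes its speed limit or range.

## Robot

A 6-joint arm with a two-finger parallel gripper is mounted at the origin on the work surface. World frame = base frame: x ahead of the robot, y to its left, z up, the work surface at z = 0. Lengths are in m, angles in rad, forces in N, time in s.
With the tool pointing down it reaches from about 0.275 to 0.825 m from the base axis. Payload 5.2 kg.
Tool frame: the origin (TCP) lies midway between the tips of the shut fingers; the grasp point (between the pads) lies behind it (robot.grasp_offset is the z of the grasp point in the tool frame, in m); z points along the fingers, y is the line along which they close (so a half turn about z gives the same grasp; the last joint's range is limited). The gripper opens to 93 mm and grips with 3 to 60 N. Pads are 15 mm wide; open, the fingers measure 128 mm over their backs; the gripper's body (75 mm by 188 mm) begins 65 mm behind the grasp point.
Start: joints at [-1.325, 0.259, 1.535, -0, 1.348, -0.203], TCP at [0.239, -0.496, 0.219] pointing down, gripper open.
Joint ranges: [-3.14, 3.14], [-0.91, 2.08], [0.19, 2.58], [-1.22, 4.36], [0.22, 2.71], [-3.12, 3.12]. Speed limits (rad/s): [2.57, 2.57, 3.14, 3.14, 3.14, 3.14].

## Interface

Orientations are given as a unit quaternion [w, x, y, z].
In Python, from cell import robot gives the robot as it stands.
- The arm moves only by the tool arm_command, never from a script. Its argument "rows" is a list of rows, each an object of numbers: "tx", "ty", "tz": the shift along the tool's x, y, z in units of 200 mm (1.0 is 200 mm); "wx", "wy", "wz": the turn, a rotation vector about the tool's x, y, z in units of 0.08 rad (1.0 is 0.08 rad). A call has exactly 8 rows; each row shifts and turns the commanded pose from where the row before left it, along the tool's axes as they then stand; what a row does not reach is not made up. A row lasts 1/10 s, in which the tool goes at most 50 mm and 8.59 degrees, less where a joint would pass 70% of its speed; a pose out of reach is approached as far as the arm can. A call with a number of a shift or a turn outside -1 to 1 is refused whole. A call with a gripper value outside its range is refused whole. "jaw" is the closure, from 0 (fully open) to 1 (shut), set as the call begins (left out, the last holds). The fingers move at their own pace and stop on an object; "grip_force" is the grip in N (left out, the last holds). Time passes only in rows, so rows that do not move let the fingers close, or fill a call up. It gives the time, the measured TCP pose, the force, the opening and the grip force at its end, in the units of the state.
- robot.sense(): the state, without advancing time (a new reading comes with each control period).
- robot.camera(name): name is "scene" or "top"; returns a dict with "frame" (420x560x3 uint8, red, green, blue), "fx", "fy", "cx", "cy" (pixels), "distortion" ([k1, k2, p1, p2, k3] as OpenCV has them; the pictures are not rectified), "pose" (4x4, takes a point from camera to world coordinates). Camera axes: x right, y down, z forward; pixel columns grow to the right and rows downward; lengths in m; the calibration is good to about 2 mm. A picture is of the moment at which its call begins. There is no depth.
- robot.sign_off(): hands the job in; it is judged then, once.
The state is a dict: "time": time; "joints": joint angles; "qvel": joint speeds; "joint_torque": joint torques, N m; "eef_pos": TCP position; "tcp_rot": TCP orientation; "ft_force": force on the tool from outside, world axes, zero at the start; "torque": the same for the moment, N m; "opening": opening from 0.0 (shut) to 1.0 (fully open); "grasp_force": force on a finger pad.
Only numpy, scipy, OpenCV 4.12 (cv2) and the standard library are available. Lean on these libraries where they do the work, as an engineer would, in place of code of your own. Each camera call takes 0.05 s, during which the arm holds its last target. There are 200 camera calls.

## Working session

There is one attempt and no reset: what is moved stays moved. The work goes in short steps, Python scripts to look and compute and a tool call to move; the robot and the scene stay as the last step left them, time stands still between calls to the robot, and variables do not carry over. Pictures are saved under pics/ and viewed, at most 10 in all, crops included, and the job is handed in when it is done.

Besides the shell and the picture viewer there is one more tool, called after "Request:" as name(argument=value, ...), one argument or row to a line, values as JSON. arm_command: Moves the arm, as the interface text tells. Its arguments: {"type":"object","properties":{"rows":{"type":"array","items":{"type":"object","properties":{"tx":{"type":"number"},"ty":{"type":"number"},"tz":{"type":"number"},"wx":{"type":"number"},"wy":{"type":"number"},"wz":{"type":"number"}}}},"jaw":{"type":"number"},"grip_force":{"type":"number"}},"required":["rows"]}

```bash
mkdir -p pics; ls; python3 - <<'E'
from cell import robot
import cv2,numpy as np
print(robot.grasp_offset); print(robot.sense())
for n in("scene","top"):
    c=robot.camera(n); f=cv2.cvtColor(c["frame"],cv2.COLOR_RGB2BGR)
    cv2.imwrite(f"pics/{n}0.png",f)
    print(n,c["fx"],c["fy"],c["cx"],c["cy"],c["distortion"]);print(np.round(c["pose"],4).tolist())
E
```

```text
pics
-0.0188
{'time': 0.0, 'joints': array([-1.32481648e+00,  2.59350329e-01,  1.53607702e+00, -5.21789289e-05,
        1.34798928e+00, -2.02807372e-01]), 'qvel': array([ 0.00089005, -0.00037823, -0.00058425,  0.00017894,  0.00099617,
       -0.00043692]), 'joint_torque': array([ 2.51759766e-04, -4.37305856e+01, -2.84000999e+01,  7.20173190e-02,
        4.10745735e-02, -1.33830658e-04]), 'eef_pos': array([ 0.23849469, -0.49499431,  0.2178162 ]), 'tcp_rot': array([-9.11225968e-04,  9.74927524e-01,  2.22520765e-01, -4.51182145e-05]), 'ft_force': array([0.22191064, 0.25576821, 1.19944152]), 'torque': array([-0.00979638, -0.04251616, -0.0251029 ]), 'grasp_force': 0.0, 'opening': 0.999697110774223}
scene 413.18955828329877 413.18955828329877 284.01611429778245 203.4580824970043 [-0.07575793  0.          0.          0.          0.        ]
[[0.1391, 0.5259, -0.8391, 1.2745], [0.9902, -0.0602, 0.1264, -0.2376], [0.016, -0.8484, -0.5291, 0.5571], [0.0, 0.0, 0.0, 1.0]]
top 458.989083307885 458.989083307885 278.5911905229446 214.2958074971946 [0.04529948 0.         0.         0.         0.        ]
[[0.0001, -0.9968, 0.0799, 0.4965], [-0.9996, 0.0022, 0.0285, -0.1358], [-0.0286, -0.0799, -0.9964, 1.1346], [0.0, 0.0, 0.0, 1.0]]
```

View pics/scene0.png

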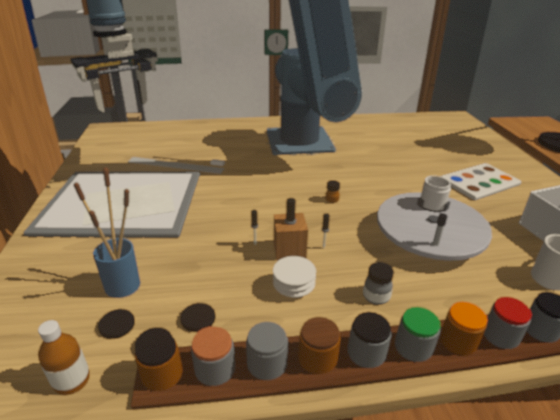

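View pics/top0.png

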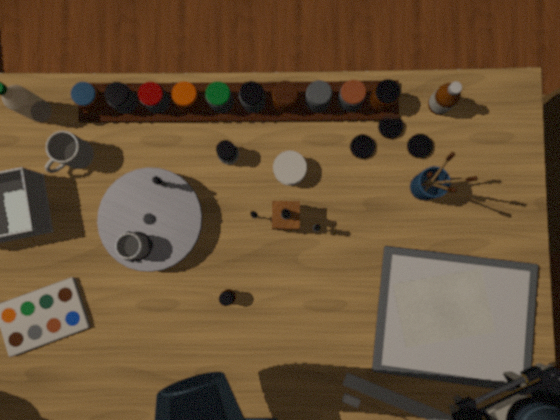

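Scene view: the mixer disc is at about (433,222) with the jar at (435,193) and the handle at (441,220). The stand with its pipette is at (290,225), and a small pipette look-alike stands on each side at (254,222) and (326,222). Dishes are at (294,276), paint at (379,283), glue at (333,191), brushes at (118,265).

Top view: the disc is at (150,219), jar at (134,246), handle at (158,181), stand pipette at (286,213), look-alikes at (254,214) and (317,228).

Candidates:
- **Pipette:** (286,213) in the stand, against (254,214) and (317,228), which stand free and are thinner. I choose (286,213), since it is in the wooden stand.
- **Jar:** (134,246) on the disc, against the mug at (63,148).

```bash
cat > h.py <<'E'
import cv2,numpy as np
from cell import robot
def ray(c,uv):
    K=np.array([[c["fx"],0,c["cx"]],[0,c["fy"],c["cy"]],[0,0,1.]])
    p=cv2.undistortPoints(np.array([[uv]],float),K,np.array(c["distortion"],float))[0,0]
    T=np.array(c["pose"]); return T[:3,3],T[:3,:3]@np.r_[p,1]
def onplane(c,uv,z):
    o,d=ray(c,uv); return o+d*(z-o[2])/d[2]
def project(c,P):
    K=np.array([[c["fx"],0,c["cx"]],[0,c["fy"],c["cy"]],[0,0,1.]])
    T=np.linalg.inv(np.array(c["pose"]))
    return cv2.projectPoints(np.array([P],float),cv2.Rodrigues(T[:3,:3])[0],T[:3,3],K,np.array(c["distortion"],float))[0][0,0]
def blobs(m,amin=5):
    n,l,s,ce=cv2.connectedComponentsWithStats(m.astype(np.uint8))
    return [(np.round(ce[i],1).tolist(),s[i].tolist()) for i in range(1,n) if s[i,4]>=amin]
E
python3 - <<'E'
from h import *
t=robot.camera("top"); s=robot.camera("scene")
f=t["frame"]; hsv=cv2.cvtColor(f,cv2.COLOR_RGB2HSV)
# disc: grey low-sat
m=((hsv[...,1]<60)&(hsv[...,2]>60)); m[:, :90]=0; m[:,215:]=0; m[:160]=0; m[280:]=0
cs,_=cv2.findContours(m.astype(np.uint8),cv2.RETR_EXTERNAL,cv2.CHAIN_APPROX_NONE)
c=max(cs,key=cv2.contourArea); e=cv2.fitEllipse(cv2.convexHull(c)); print("disc",e,onplane(t,e[0],.048), (e[1][0]/2)*1.085/459)
dk=(f.max(2)<40)
for n,(x0,y0,x1,y1) in dict(handle=(145,165,190,195),pip=(270,198,302,230),jar=(110,225,160,265),paint=(210,130,245,170)).items():
    b=blobs(dk[y0:y1,x0:x1]); print(n,[((p[0]+x0,p[1]+y0),q) for p,q in b])
print("dishes",onplane(t,(290.5,168),.047),"scene dishes",onplane(s,(294,272),.047))
a=cv2.cvtColor(f,cv2.COLOR_RGB2BGR)
A=cv2.resize(a[160:280,90:210],None,fx=4.5,fy=4.5,interpolation=cv2.INTER_CUBIC)[:540,:400]
A=np.hstack([cv2.resize(a[165:275,95:205],(400,400),interpolation=cv2.INTER_CUBIC),cv2.resize(a[180:250,245:325],(400,350),interpolation=cv2.INTER_CUBIC).copy() if 0 else cv2.resize(a[175:255,245:325],(400,400),interpolation=cv2.INTER_CUBIC)])
b=cv2.cvtColor(s["frame"],cv2.COLOR_RGB2BGR)
B=np.hstack([cv2.resize(b[190:270,240:340],(250,200)),cv2.resize(b[170:260,370:500],(289,200)),np.zeros((200,261,3),np.uint8)])
cv2.imwrite("pics/crop.png",np.clip(np.vstack([A,B]).astype(float)*1.6,0,255).astype(np.uint8))
E
```

```text
disc ((149.31260681152344, 219.20994567871094), (102.94355773925781, 105.25794982910156), 53.42585372924805) [0.57263019 0.20374424 0.048     ] 0.12167076268746702
handle [((158.7, 181.1), [9, 13, 12, 8, 37])]
pip [((286.0, 213.6), [12, 11, 9, 9, 57])]
jar [((142.6, 234.4), [31, 9, 4, 2, 5]), ((146.5, 248.5), [22, 11, 21, 25, 105])]
paint [((227.0, 151.2), [7, 11, 21, 21, 318])]
dishes [ 0.69493906 -0.133159    0.047     ] scene dishes [ 0.70452893 -0.13068447  0.047     ]
```

View pics/crop.png

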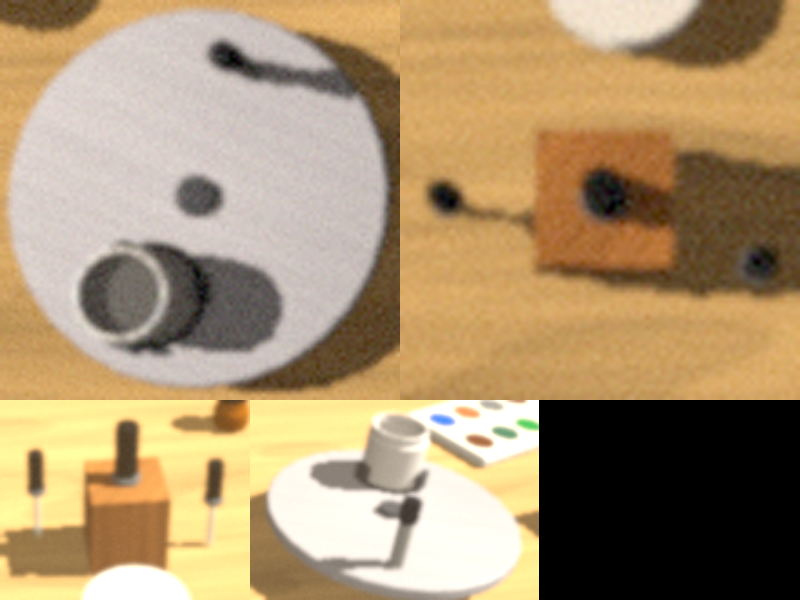

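The crop confirms the choices: the pipette in the stand has a thick bulb at (286.2,213.6), and its neighbours are thin free-standing ones. The open-mouthed jar on the disc has its rim centre at (128.8,245.3), and the handle top is at (157.2,180.1).

```bash
python3 - <<'E'
from h import *
t=robot.camera("top"); s=robot.camera("scene")
P=lambda uv,z:onplane(t,uv,z)
C=P((149.3,219.2),.048); J=P((128.8,245.3),.110); H=P((157.5,180.4),.120)
print("C",C,"J",J,np.linalg.norm((J-C)[:2]),"H",H,np.linalg.norm((H-C)[:2]))
print("C from J-H line",(J*90+H*70)/160, np.degrees(np.arctan2(*(J-C)[1::-1])),np.degrees(np.arctan2(*(H-C)[1::-1])), np.linalg.norm((J-H)[:2]))
b=P((286.2,213.6),.129); st=P((285.9,214.8),.075); print("bulb",b,"stand",st)
print("reproj scene bulb top",project(s,b),"expect (290.8,~199.5); handle",project(s,H),"jar",project(s,J),"discC",project(s,C))
# two look-alikes
print("look",P((254,214.5),.1),P((317,228),.1),"paint",P((227,151),.065),"glue",P((227,297),.05))
# scene disc ellipse
h=cv2.cvtColor(s["frame"],cv2.COLOR_RGB2HSV); m=((h[...,1]<60)&(h[...,2]>60)).astype(np.uint8); 
m2=np.zeros_like(m); m2[190:268,370:498]=m[190:268,370:498]
cs,_=cv2.findContours(m2,cv2.RETR_EXTERNAL,cv2.CHAIN_APPROX_NONE); c=max(cs,key=cv2.contourArea)
print(cv2.boundingRect(c)); 
E
```

```text
C [0.57265403 0.2037749  0.048     ] J [0.50985879 0.22893395 0.11      ] 0.06764776409225665 H [0.6547408  0.16477894 0.12      ] 0.09087862022495598
C from J-H line [0.57324467 0.20086613 0.114375  ] 158.16638190761668 -25.41041722228265 0.15845082466923774
bulb [ 0.57870671 -0.12371962  0.129     ] stand [ 0.58033274 -0.12237424  0.075     ]
reproj scene bulb top [288.60210283 198.67471172] expect (290.8,~199.5); handle [439.51926275 214.01460627] jar [436.01647999 181.2776398 ] discC [432.26724354 219.69858393]
look [ 0.57919438 -0.05042713  0.1       ] [ 0.54840267 -0.19264196  0.1       ] paint [0.73305838 0.01714042 0.065     ] glue [0.38961674 0.01605728 0.05      ]
(377, 190, 115, 70)
```

Request:
arm_command(
  rows=[
    {"wz": -1},
    {"wz": -1},
    {"wz": -1},
    {"wz": -1},
    {"wz": -1},
    {"wz": -1},
    {"wz": -1},
    {"wz": -1},
  ],
  jaw=1,
)

```text
schema error: expected keys tx, ty, tz, wx, wy, wz
```

Request:
arm_command(
  rows=[
    {"wz": -1},
    {"wz": -1},
    {"wz": -1},
    {"wz": -1},
    {"wz": -1},
    {"wz": -1},
    {},
    {},
  ],
)

```text
schema error: expected keys tx, ty, tz, wx, wy, wz
```

Request:
arm_command(
  rows=[
    {"tx": 0.195, "ty": 0.13},
    {"tx": 0.195, "ty": 0.13},
    {"tx": 0.195, "ty": 0.13},
    {"tx": 0.195, "ty": 0.13},
    {"tx": 0.195, "ty": 0.13},
    {"tx": 0.195, "ty": 0.13},
    {"tx": 0.195, "ty": 0.13},
    {"tx": 0.195, "ty": 0.13},
  ],
)

```text
schema error: expected keys tx, ty, tz, wx, wy, wz
```

Request:
arm_command(
  rows=[
    {"tx": 0.195, "ty": 0.13},
    {"tx": 0.195, "ty": 0.13},
    {"tx": 0.195, "ty": 0.13},
    {"tx": 0.195, "ty": 0.13},
    {"tx": 0.195, "ty": 0.13},
    {"tx": 0.195, "ty": 0.13},
    {"tx": 0.195, "ty": 0.13},
    {},
  ],
)

```text
schema error: expected keys tx, ty, tz, wx, wy, wz
```

Request:
arm_command(
  rows=[
    {"tx": 0, "ty": 0, "tz": 0, "wx": 0, "wy": 0, "wz": -1},
    {"tx": 0, "ty": 0, "tz": 0, "wx": 0, "wy": 0, "wz": -1},
    {"tx": 0, "ty": 0, "tz": 0, "wx": 0, "wy": 0, "wz": -1},
    {"tx": 0, "ty": 0, "tz": 0, "wx": 0, "wy": 0, "wz": -1},
    {"tx": 0, "ty": 0, "tz": 0, "wx": 0, "wy": 0, "wz": -1},
    {"tx": 0, "ty": 0, "tz": 0, "wx": 0, "wy": 0, "wz": -1},
    {"tx": 0, "ty": 0, "tz": 0, "wx": 0, "wy": 0, "wz": -1},
    {"tx": 0, "ty": 0, "tz": 0, "wx": 0, "wy": 0, "wz": -1},
  ],
  jaw=1,
)

```text
time: 1.1
eef_pos: [0.2386, -0.4955, 0.2186]
tcp_rot: [-0.0, 0.855, 0.519, 0.0]
ft_force: [-0.2, 0.3, 0.2]
opening: 0.362
grasp_force: 0.0
```

Request:
arm_command(
  rows=[
    {"tx": 0, "ty": 0, "tz": 0, "wx": 0, "wy": 0, "wz": -1},
    {"tx": 0, "ty": 0, "tz": 0, "wx": 0, "wy": 0, "wz": -1},
    {"tx": 0, "ty": 0, "tz": 0, "wx": 0, "wy": 0, "wz": -1},
    {"tx": 0, "ty": 0, "tz": 0, "wx": 0, "wy": 0, "wz": -1},
    {"tx": 0, "ty": 0, "tz": 0, "wx": 0, "wy": 0, "wz": -1},
    {"tx": 0, "ty": 0, "tz": 0, "wx": 0, "wy": 0, "wz": -1},
    {"tx": 0, "ty": 0, "tz": 0, "wx": 0, "wy": 0, "wz": 0},
    {"tx": 0, "ty": 0, "tz": 0, "wx": 0, "wy": 0, "wz": 0},
  ],
)

```text
time: 1.9
eef_pos: [0.2387, -0.4955, 0.2186]
tcp_rot: [-0.0, 0.709, 0.706, 0.0]
ft_force: [-0.6, -0.3, -0.7]
opening: 0.006
grasp_force: 0.0
```

Request:
arm_command(
  rows=[
    {"tx": 0.195, "ty": 0.13, "tz": 0, "wx": 0, "wy": 0, "wz": 0},
    {"tx": 0.195, "ty": 0.13, "tz": 0, "wx": 0, "wy": 0, "wz": 0},
    {"tx": 0.195, "ty": 0.13, "tz": 0, "wx": 0, "wy": 0, "wz": 0},
    {"tx": 0.195, "ty": 0.13, "tz": 0, "wx": 0, "wy": 0, "wz": 0},
    {"tx": 0.195, "ty": 0.13, "tz": 0, "wx": 0, "wy": 0, "wz": 0},
    {"tx": 0.195, "ty": 0.13, "tz": 0, "wx": 0, "wy": 0, "wz": 0},
    {"tx": 0.195, "ty": 0.13, "tz": 0, "wx": 0, "wy": 0, "wz": 0},
    {"tx": 0.195, "ty": 0.13, "tz": 0, "wx": 0, "wy": 0, "wz": 0},
  ],
)

```text
time: 2.7
eef_pos: [0.4481, -0.1823, 0.2189]
tcp_rot: [0.0, 0.709, 0.706, 0.0]
ft_force: [0.8, -1.1, -0.5]
opening: 0.009
grasp_force: 0.0
```

Request:
arm_command(
  rows=[
    {"tx": 0.195, "ty": 0.13, "tz": 0, "wx": 0, "wy": 0, "wz": 0},
    {"tx": 0.195, "ty": 0.13, "tz": 0, "wx": 0, "wy": 0, "wz": 0},
    {"tx": 0.195, "ty": 0.13, "tz": 0, "wx": 0, "wy": 0, "wz": 0},
    {"tx": 0.195, "ty": 0.13, "tz": 0, "wx": 0, "wy": 0, "wz": 0},
    {"tx": 0.195, "ty": 0.13, "tz": 0, "wx": 0, "wy": 0, "wz": 0},
    {"tx": 0.195, "ty": 0.13, "tz": 0, "wx": 0, "wy": 0, "wz": 0},
    {"tx": 0.195, "ty": 0.13, "tz": 0, "wx": 0, "wy": 0, "wz": 0},
    {"tx": 0, "ty": 0, "tz": 0, "wx": 0, "wy": 0, "wz": 0},
  ],
)

```text
time: 3.5
eef_pos: [0.6317, 0.0937, 0.2176]
tcp_rot: [-0.001, 0.707, 0.708, 0.001]
ft_force: [-0.7, 0.6, 1.0]
opening: 0.006
grasp_force: 0.0
```

Request:
arm_command(
  rows=[
    {"tx": 0, "ty": 0.05, "tz": 0.15, "wx": 0, "wy": 0, "wz": 0},
    {"tx": 0, "ty": 0.05, "tz": 0.15, "wx": 0, "wy": 0, "wz": 0},
    {"tx": 0, "ty": 0.04, "tz": 0.15, "wx": 0, "wy": 0, "wz": 0},
    {"tx": 0, "ty": 0, "tz": 0.13, "wx": 0, "wy": 0, "wz": 0},
    {"tx": 0.1, "ty": 0, "tz": 0, "wx": 0, "wy": 0, "wz": 0},
    {"tx": 0.08, "ty": 0, "tz": 0, "wx": 0, "wy": 0, "wz": 0},
    {"tx": 0.04, "ty": 0, "tz": 0, "wx": 0, "wy": 0, "wz": 0},
    {"tx": 0, "ty": 0, "tz": 0, "wx": 0, "wy": 0, "wz": 0},
  ],
)

```text
time: 4.3
eef_pos: [0.6583, 0.1338, 0.1037]
tcp_rot: [0.001, 0.707, 0.707, 0.001]
ft_force: [0.1, 0.5, -0.1]
opening: 0.003
grasp_force: 0.0
```

```bash
python3 - <<'E'
from h import *
c=robot.camera("scene"); b=cv2.cvtColor(c["frame"],cv2.COLOR_RGB2BGR)
cv2.imwrite("pics/push.png",np.clip(cv2.resize(b[120:280,350:510],(560,560)).astype(float)*1.4,0,255).astype(np.uint8))
E
```

```text
(no output)
```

View pics/push.png

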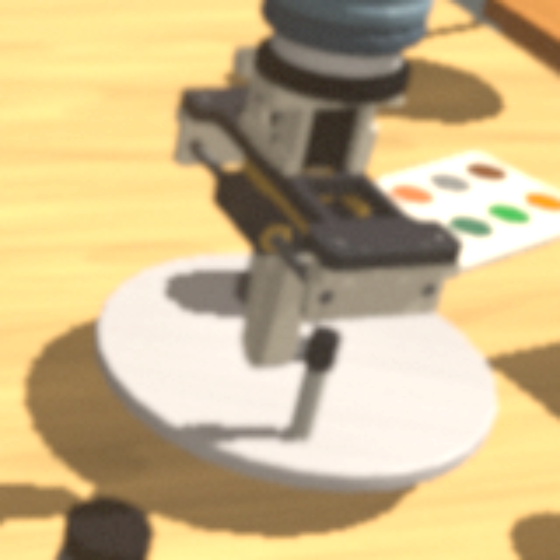

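The finger stands just on the −y side of the handle (crop 320,350), overlapping its grip. Now I push.

Request:
arm_command(
  rows=[
    {"tx": 0.02, "ty": 0.01, "tz": 0, "wx": 0, "wy": 0, "wz": 0},
    {"tx": 0.03, "ty": 0.01, "tz": 0, "wx": 0, "wy": 0, "wz": 0},
    {"tx": 0.04, "ty": 0, "tz": 0, "wx": 0, "wy": 0, "wz": 0},
    {"tx": 0.05, "ty": 0, "tz": 0, "wx": 0, "wy": 0, "wz": 0},
    {"tx": 0.06, "ty": 0, "tz": 0, "wx": 0, "wy": 0, "wz": 0},
    {"tx": 0.065, "ty": 0, "tz": 0, "wx": 0, "wy": 0, "wz": 0},
    {"tx": 0.07, "ty": -0.01, "tz": 0, "wx": 0, "wy": 0, "wz": 0},
    {"tx": 0.07, "ty": -0.01, "tz": 0, "wx": 0, "wy": 0, "wz": 0},
  ],
)

```text
time: 5.15
eef_pos: [0.6577, 0.2152, 0.1026]
tcp_rot: [-0.0, 0.708, 0.707, -0.0]
ft_force: [-0.9, 0.2, 0.2]
opening: 0.001
grasp_force: 0.0
```

Request:
arm_command(
  rows=[
    {"tx": 0, "ty": 0, "tz": -0.2, "wx": 0, "wy": 0, "wz": 0},
    {"tx": 0, "ty": 0, "tz": -0.2, "wx": 0, "wy": 0, "wz": 0},
    {"tx": 0, "ty": 0, "tz": -0.15, "wx": 0, "wy": 0, "wz": 0},
    {"tx": -0.2, "ty": -0.05, "tz": 0, "wx": 0, "wy": 0, "wz": 0},
    {"tx": -0.2, "ty": -0.05, "tz": 0, "wx": 0, "wy": 0, "wz": 0},
    {"tx": -0.2, "ty": -0.05, "tz": 0, "wx": 0, "wy": 0, "wz": 0},
    {"tx": -0.2, "ty": -0.05, "tz": 0, "wx": 0, "wy": 0, "wz": 0},
    {"tx": -0.2, "ty": -0.05, "tz": 0, "wx": 0, "wy": 0, "wz": 0},
  ],
  jaw=0.4,
)

```text
time: 5.95
eef_pos: [0.607, 0.0134, 0.2128]
tcp_rot: [0.0, 0.707, 0.707, 0.0]
ft_force: [0.3, 0.1, -0.3]
opening: 0.592
grasp_force: 0.0
```

```bash
python3 - <<'E'
from h import *
print(robot.sense()["eef_pos"])
for i in range(4):
    t0=robot.sense()["time"]; c=robot.camera("top"); np.save(f"f{i}.npy",c["frame"]); print(t0,robot.sense()["time"])
o=[np.load(f"f{i}.npy")[160:280,90:210] for i in (0,3)]
cv2.imwrite("pics/spin.png",np.clip(cv2.resize(cv2.cvtColor(np.hstack(o),cv2.COLOR_RGB2BGR),(800,400)).astype(float)*1.4,0,255).astype(np.uint8))
E
```

```text
[0.60703872 0.01337422 0.21281757]
5.95 6.0
6.0 6.05
6.05 6.1
6.1 6.15
```

View pics/spin.png

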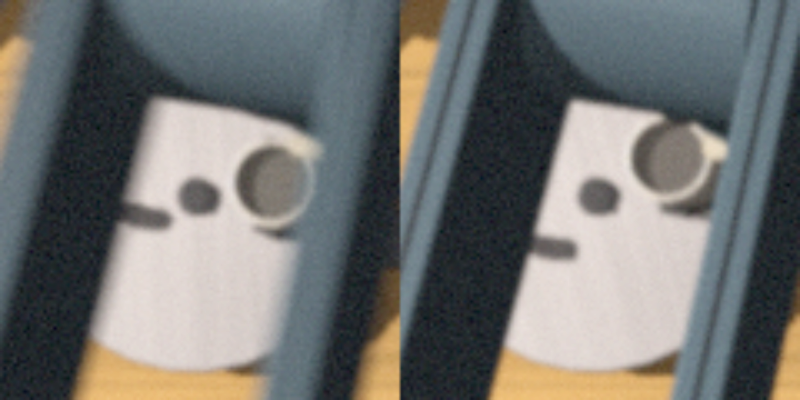

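Turned: the jar moved from (171.6,214.9) to (170.4,208) in 0.15 s, counter-clockwise at about 1.5 rad/s and free of the hand. Now the pipette.

Request:
arm_command(
  rows=[
    {"tx": -0.17, "ty": -0.035, "tz": 0, "wx": 0, "wy": 0, "wz": 0},
    {"tx": -0.17, "ty": -0.035, "tz": 0, "wx": 0, "wy": 0, "wz": 0},
    {"tx": -0.17, "ty": -0.035, "tz": 0, "wx": 0, "wy": 0, "wz": 0},
    {"tx": -0.17, "ty": -0.035, "tz": 0, "wx": 0, "wy": 0, "wz": 0},
    {"tx": 0, "ty": 0, "tz": 0.15, "wx": 0, "wy": 0, "wz": 0},
    {"tx": 0, "ty": 0, "tz": 0.15, "wx": 0, "wy": 0, "wz": 0},
    {"tx": 0, "ty": 0, "tz": 0.1, "wx": 0, "wy": 0, "wz": 0},
    {"tx": 0, "ty": 0, "tz": 0, "wx": 0, "wy": 0, "wz": 0},
  ],
)

```text
time: 6.95
eef_pos: [0.578, -0.1195, 0.1294]
tcp_rot: [-0.003, 0.707, 0.707, -0.001]
ft_force: [-0.5, -0.3, -1.2]
opening: 0.6
grasp_force: 0.0
```

```bash
python3 - <<'E'
from h import *
print(robot.sense()["eef_pos"])
ts=robot.sense()["time"]; c=robot.camera("scene"); np.save("g0.npy",c["frame"]); b=cv2.cvtColor(c["frame"],cv2.COLOR_RGB2BGR)
tt=robot.sense()["time"]; d=robot.camera("top"); np.save("g1.npy",d["frame"]); e=cv2.cvtColor(d["frame"],cv2.COLOR_RGB2BGR)
print(ts,tt)
cv2.imwrite("pics/pre.png",np.clip(np.hstack([cv2.resize(b[140:260,240:340],(333,400)),cv2.resize(e[160:280,80:220],(467,400))]).astype(float)*1.4,0,255).astype(np.uint8))
E
```

```text
[ 0.57799969 -0.11954116  0.12940847]
6.95 7.0
```

View pics/pre.png

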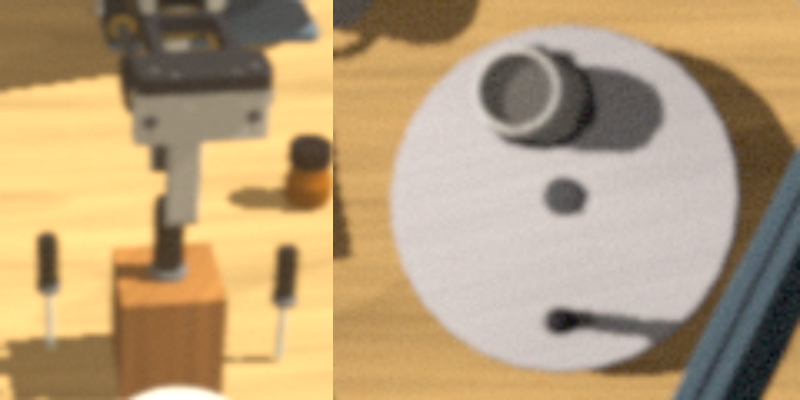

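```bash
python3 - <<'E'
from h import *
c=robot.camera("scene"); f=c["frame"]
for P in [(.578,-.1195,.1294),(.613,-.1195,.13),(.625,-.1195,.15),(.5795,-.123,.11),(.5795,-.119,.11)]: print(P,project(c,P))
b=f[195:222,270:310]; m=b.max(2)<45
for r in (5,8,12,16): print(195+r,np.where(m[r])[0]+270)
E
```

```text
(0.578, -0.1195, 0.1294) [290.64190538 198.19721064]
(0.613, -0.1195, 0.13) [293.42056602 207.29197196]
(0.625, -0.1195, 0.15) [294.73092002 201.71443121]
(0.5795, -0.123, 0.11) [288.806993   206.89874115]
(0.5795, -0.119, 0.11) [290.76461644 206.7775196 ]
200 []
203 []
207 []
211 []
```

The open finger is at (295,~200) and the bulb at (290.4,209), which is the offset expected for the nearer finger. The pipette's y is about −0.1215. The jar is at top (136,187), still turning. Lowering and gripping.

Request:
arm_command(
  rows=[
    {"tx": -0.01, "ty": 0.008, "tz": 0.1, "wx": 0, "wy": 0, "wz": 0},
    {"tx": 0, "ty": 0, "tz": 0.1, "wx": 0, "wy": 0, "wz": 0},
    {"tx": 0, "ty": 0, "tz": 0, "wx": 0, "wy": 0, "wz": 0},
    {"tx": 0, "ty": 0, "tz": 0, "wx": 0, "wy": 0, "wz": 0},
    {"tx": 0, "ty": 0, "tz": 0, "wx": 0, "wy": 0, "wz": 0},
    {"tx": 0, "ty": 0, "tz": 0, "wx": 0, "wy": 0, "wz": 0},
    {"tx": 0, "ty": 0, "tz": 0, "wx": 0, "wy": 0, "wz": 0},
    {"tx": 0, "ty": 0, "tz": 0, "wx": 0, "wy": 0, "wz": 0},
  ],
  jaw=1,
  grip_force=12,
)

```text
time: 7.9
eef_pos: [0.5822, -0.1245, 0.0945]
tcp_rot: [0.001, 0.708, 0.706, 0.001]
ft_force: [0.8, 1.8, 5.3]
opening: 0.209
grasp_force: 12.0
```

Request:
arm_command(
  rows=[
    {"tx": 0, "ty": 0, "tz": -0.05, "wx": 0, "wy": 0, "wz": 0},
    {"tx": 0, "ty": 0, "tz": -0.1, "wx": 0, "wy": 0, "wz": 0},
    {"tx": 0, "ty": 0, "tz": -0.13, "wx": 0, "wy": 0, "wz": 0},
    {"tx": 0, "ty": 0, "tz": -0.13, "wx": 0, "wy": 0, "wz": 0},
    {"tx": 0, "ty": 0, "tz": -0.13, "wx": 0, "wy": 0, "wz": 0},
    {"tx": 0, "ty": 0, "tz": -0.13, "wx": 0, "wy": 0, "wz": 0},
    {"tx": 0, "ty": 0, "tz": 0, "wx": 0, "wy": 0, "wz": 0},
    {"tx": 0, "ty": 0, "tz": 0, "wx": 0, "wy": 0, "wz": 0},
  ],
)

```text
time: 8.7
eef_pos: [0.581, -0.1243, 0.2272]
tcp_rot: [0.001, 0.708, 0.706, 0.0]
ft_force: [0.6, -0.0, -1.1]
opening: 0.213
grasp_force: 12.0
```

```bash
python3 - <<'E'
from h import *
S=robot.sense(); print(S["time"],S["eef_pos"],S["tcp_rot"],S["ft_force"],S["grasp_force"])
d=robot.camera("top"); np.save("g2.npy",d["frame"]); e=cv2.cvtColor(d["frame"],cv2.COLOR_RGB2BGR)
t2=robot.sense()["time"]; c=robot.camera("scene"); np.save("g3.npy",c["frame"]); b=cv2.cvtColor(c["frame"],cv2.COLOR_RGB2BGR)
print(t2, robot.sense()["time"])
p=S["eef_pos"]; print("proj expected tip",project(c,p-[0,0,.0845]),"collar",project(c,p-[0,0,.0165]), project(d,p-[0,0,.0845]))
cv2.imwrite("pics/held.png",np.clip(np.hstack([cv2.resize(b[120:260,240:340],(400,560)),cv2.resize(e[160:280,90:210],(400,400),interpolation=cv2.INTER_CUBIC) if 0 else cv2.copyMakeBorder(cv2.resize(e[165:275,95:205],(400,400),interpolation=cv2.INTER_CUBIC),0,160,0,0,0)]).astype(float)*1.4,0,255).astype(np.uint8))
E
```

```text
8.7 [ 0.58104919 -0.12430264  0.22722953] [6.02994830e-04 7.07816414e-01 7.06396153e-01 1.86208501e-04] [ 0.55509091 -0.02677681 -1.10843569] 11.99910432100296
8.75 8.8
proj expected tip [288.63813608 193.35999307] collar [289.42447436 162.34046939] [286.39101119 212.00737692]
```

View pics/held.png

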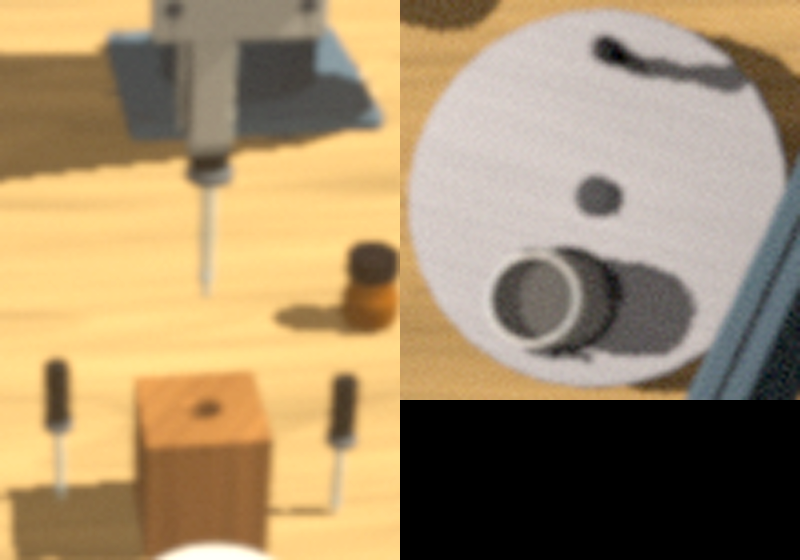

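Pipette held upright, tip at scene (291.5,193.8), clear of the stand. On the turntable the jar rim is at top (132.4,247.2) and the handle at (153,179). Fit the rotation.

```bash
cat >> h.py <<'E'
C0=np.array([.573,.202])
def ang(c,uv,z): 
    p=onplane(c,uv,z)[:2]-C0; return np.arctan2(p[1],p[0]),np.hypot(*p)
def handle(c,f):
    "dark blobs lying ~90 mm from the axis; angle of jar = handle+pi"
    out=[]
    for p,s in blobs(f.max(2)<45,12):
        if s[4]<90:
            a,r=ang(c,p,.115)
            if .075<r<.105: out.append((round((a+np.pi)%(2*np.pi),3),round(r,4),p))
    return out
E
python3 - <<'E'
from h import *
d=robot.camera("top"); print(robot.sense()["time"])
for n,t in(("f0",5.95),("f1",6.0),("f2",6.05),("f3",6.1),("g1",7.0),("g2",8.7)): print(t,handle(d,np.load(n+".npy")))
print(8.8,handle(d,d["frame"]))
for t,uv in((5.95,(171.6,214.9)),(6.1,(170.4,208)),(7.0,(135.8,187)),(8.7,(132.4,247.2)),(0,(128.8,245.3))): print(t,ang(d,uv,.11))
E
```

```text
8.85
5.95 [(np.float64(2.123), np.float64(0.094), [176.9, 195.0])]
6.0 []
6.05 [(np.float64(2.026), np.float64(0.1043), [182.9, 196.5])]
6.1 []
7.0 [(np.float64(0.268), np.float64(0.0898), [150.5, 255.8])]
8.7 [(np.float64(2.811), np.float64(0.0892), [154.5, 179.6])]
8.8 [(np.float64(2.965), np.float64(0.0885), [148.6, 178.4])]
5.95 (np.float64(-1.498486161871423), np.float64(0.06782412291025212))
6.1 (np.float64(-1.263761920993531), np.float64(0.06781827641200391))
7.0 (np.float64(0.21001881829853547), np.float64(0.06990004984316865))
8.7 (np.float64(2.8701752025214837), np.float64(0.06995994839611103))
0 (np.float64(2.7383955975129974), np.float64(0.06864583240185682))
```

```bash
cat > plan.py <<'E'
from h import *
import sys
def plan(t0,phi0,w0,p,n,off=(0,-.002),dz=0):
    """rows from measured TCP p at t0; jar angle phi0, speed w0; tool x=+y, tool y=+x"""
    p=np.array(p[:2]); ph=phi0; w=w0; out=[]; err=[]
    for k in range(n):
        ph+=w*.1; w-=.1*(.0132+.0158*w)
        g=C0+.07*np.array([np.cos(ph),np.sin(ph)])+off
        s=g-p; L=np.hypot(*s); s*=min(1,.046/max(L,1e-9))
        u=np.round(s/.2,3); u=np.round(u*200)/200; p=p+u*.2
        out.append((float(u[1]),float(u[0]))); err.append(np.hypot(*(g-p)))
    for i in range(0,n,8): print("call tx,ty:",out[i:i+8])
    print("err mm",np.round(np.array(err)*1e3).astype(int).tolist(),"end phi,w",ph%(2*np.pi),w,"t",t0+.1*n)
E
python3 - <<'E'
from plan import *
d=robot.camera("top"); S=robot.sense(); t=S["time"]; h=handle(d,d["frame"]); print(t-.05,h,S["eef_pos"])
phi=h[0][0]+.03+1.49*.05  # jar/handle bias mean
plan(t,phi,1.49,S["eef_pos"],16)
E
```

```text
8.85 [(np.float64(3.052), np.float64(0.0882), [145.2, 178.1])] [ 0.58017917 -0.12393076  0.2251219 ]
call tx,ty: [(0.225, -0.055), (0.225, -0.055), (0.225, -0.055), (0.225, -0.05), (0.225, -0.035), (0.22, -0.005), (-0.03, 0.045), (-0.02, 0.045)]
call tx,ty: [(-0.015, 0.05), (-0.01, 0.05), (0.0, 0.05), (0.005, 0.05), (0.015, 0.05), (0.02, 0.045), (0.03, 0.045), (0.03, 0.035)]
err mm [275, 219, 162, 106, 52, 0, 0, 0, 0, 0, 0, 1, 0, 0, 0, 0] end phi,w 5.49673303017423 1.4319043181232471 t 10.5
```

Request:
arm_command(
  rows=[
    {"tx": 0.15, "ty": -0.04, "tz": 0, "wx": 0, "wy": 0, "wz": 0},
    {"tx": 0.225, "ty": -0.05, "tz": 0, "wx": 0, "wy": 0, "wz": 0},
    {"tx": 0.225, "ty": -0.05, "tz": 0, "wx": 0, "wy": 0, "wz": 0},
    {"tx": 0.225, "ty": -0.05, "tz": 0, "wx": 0, "wy": 0, "wz": 0},
    {"tx": 0.225, "ty": -0.035, "tz": 0, "wx": 0, "wy": 0, "wz": 0},
    {"tx": 0.16, "ty": -0.01, "tz": 0, "wx": 0, "wy": 0, "wz": 0},
    {"tx": 0.07, "ty": 0.03, "tz": 0, "wx": 0, "wy": 0, "wz": 0},
    {"tx": 0.015, "ty": 0.04, "tz": 0, "wx": 0, "wy": 0, "wz": 0},
  ],
)

```text
time: 9.7
eef_pos: [0.5484, 0.1362, 0.2261]
tcp_rot: [-0.0, 0.707, 0.707, -0.0]
ft_force: [0.5, 0.0, -1.3]
opening: 0.215
grasp_force: 12.0
```

Request:
arm_command(
  rows=[
    {"tx": -0.015, "ty": 0.05, "tz": 0, "wx": 0, "wy": 0, "wz": 0},
    {"tx": -0.01, "ty": 0.05, "tz": 0, "wx": 0, "wy": 0, "wz": 0},
    {"tx": 0, "ty": 0.05, "tz": 0, "wx": 0, "wy": 0, "wz": 0},
    {"tx": 0.005, "ty": 0.05, "tz": 0, "wx": 0, "wy": 0, "wz": 0},
    {"tx": 0.015, "ty": 0.05, "tz": 0, "wx": 0, "wy": 0, "wz": 0},
    {"tx": 0.02, "ty": 0.045, "tz": 0, "wx": 0, "wy": 0, "wz": 0},
    {"tx": 0.03, "ty": 0.045, "tz": 0, "wx": 0, "wy": 0, "wz": 0},
    {"tx": 0.03, "ty": 0.035, "tz": 0, "wx": 0, "wy": 0, "wz": 0},
  ],
)

```text
time: 10.5
eef_pos: [0.6243, 0.1503, 0.2266]
tcp_rot: [-0.0, 0.708, 0.706, 0.0]
ft_force: [0.4, -0.4, -0.1]
opening: 0.21
grasp_force: 12.0
```

```bash
python3 - <<'E'
from plan import *
S=robot.sense(); t=S["time"]; c=robot.camera("scene"); d=robot.camera("top"); S2=robot.sense(); print(t,S["eef_pos"],S2["time"],S2["eef_pos"],S2["grasp_force"],S2["ft_force"]); print(handle(d,d["frame"]))
b=cv2.cvtColor(c["frame"],cv2.COLOR_RGB2BGR); e=cv2.cvtColor(d["frame"],cv2.COLOR_RGB2BGR)
cv2.imwrite("pics/track1.png",np.clip(np.hstack([cv2.resize(b[150:270,370:500],(433,400)),cv2.resize(e[165:275,95:195],(364,400))]).astype(float)*1.4,0,255).astype(np.uint8))
p=S["eef_pos"]; print("scene tip",project(c,p-[0,0,.0845])); 
for ph in (5.3,5.5,5.7): print(ph,project(c,[*(C0+.07*np.array([np.cos(ph),np.sin(ph)])),.11]),project(d,[*(C0-.09*np.array([np.cos(ph),np.sin(ph)])),.12]))
plan(S2["time"],5.4967+.1*1.43,1.43,S2["eef_pos"],16)
E
```

```text
10.5 [0.62431218 0.15033994 0.22658872] 10.6 [0.62426886 0.15086387 0.22638013] 11.999220997095108 [ 0.24680007 -0.4572451  -0.98574447]
[(np.float64(2.075), np.float64(0.0918), [177.0, 197.2])]
scene tip [428.3315381  196.84583407]
5.3 [419.63708115 207.30405672] [105.7314309  239.30933871]
5.5 [425.87516798 209.86763074] [110.6813577  245.57270052]
5.7 [432.69349517 211.88135353] [116.81798972 250.69532504]
call tx,ty: [(0.08, 0.05), (0.045, 0.02), (0.045, 0.015), (0.05, 0.01), (0.05, -0.0), (0.05, -0.01), (0.045, -0.015), (0.045, -0.02)]
call tx,ty: [(0.04, -0.025), (0.04, -0.03), (0.03, -0.035), (0.03, -0.04), (0.02, -0.045), (0.015, -0.045), (0.01, -0.05), (0.0, -0.045)]
err mm [0, 0, 0, 0, 0, 0, 1, 0, 0, 0, 0, 0, 0, 0, 0, 0] end phi,w 1.601876977999673 1.3734032758941677 t 12.2
```

View pics/track1.png

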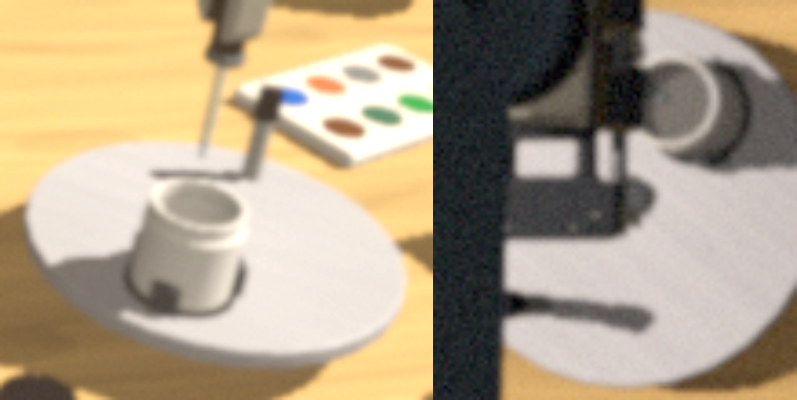

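Scene view: the tip is at (431,196.5) above the mouth centre at (430.7,211.5), so after the 32 mm drop it lies over the mouth. Top view: the rim is at (163.4,193.9). Before the long tracking run I refine angle and speed with gated handle detections.

```bash
cat >> plan.py <<'E'
def hm(c,f,pred,z=.108):
    "jar angle from the black grip, gated around predicted jar angle; top and scene"
    best=None
    for thr in (40,50,60):
        for p,s in blobs(f.max(2)<thr,8):
            if s[4]>140: continue
            a,r=ang(c,p,z); e=(a+np.pi-pred+np.pi)%(2*np.pi)-np.pi
            if .08<r<.101 and abs(e)<.4 and (best is None or abs(r-.09)<abs(best[1]-.09)): best=(round(pred+e,3),round(r,4),thr,s[4],np.round(p).tolist())
    return best
E
python3 - <<'E'
from plan import *
d0=robot.camera("top"); print("rim@10.55",ang(d0,(163.4,193.9),.11))
t0,ph,w=10.55,5.57,1.43
for i in range(3):
    for n,z in(("scene",.108),("top",.115)):
        t=robot.sense()["time"]; c=robot.camera(n); pr=ph+w*(t-t0); np.save(f"k{n}{i}.npy",c["frame"])
        print(round(t,2),n,"pred",round(pr,3),hm(c,c["frame"],pr,z))
for n,z,k in(("f0",.115,5.95),("g1",.115,7.),("g2",.115,8.7)): pass
print(hm(robot.camera("scene"),np.load("g0.npy"),.2), hm(robot.camera("scene"),np.load("g3.npy"),2.9), robot.sense()["time"])
E
```

```text
rim@10.55 (np.float64(-0.7428202306766037), np.float64(0.07129100939450529))
10.65 scene pred 5.713 (np.float64(5.734), np.float64(0.0899), 50, 8, [441.0, 179.0])
10.7 top pred 5.784 (np.float64(5.87), np.float64(0.0874), 40, 30, [124.0, 253.0])
10.75 scene pred 5.856 None
10.8 top pred 5.928 (np.float64(6.018), np.float64(0.0878), 40, 32, [130.0, 255.0])
10.85 scene pred 5.999 (np.float64(6.023), np.float64(0.088), 60, 21, [430.0, 178.0])
10.9 top pred 6.071 (np.float64(6.184), np.float64(0.0878), 60, 61, [136.0, 256.0])
(np.float64(0.113), np.float64(0.086), 60, 26, [417.0, 178.0]) (np.float64(2.98), np.float64(0.0917), 60, 60, [451.0, 221.0]) 11.05
```

```bash
sed -i 's/C0=np.array(\[.573,.202\])/C0=np.array([.573,.200])/' h.py; python3 - <<'E'
from plan import *
S=robot.sense(); t=S["time"]; print(t,S["eef_pos"])
plan(t,5.595+(t-10.55)*1.443,1.435,S["eef_pos"],24,off=(0,0))
E
```

```text
11.05 [0.62339613 0.14955269 0.2268642 ]
call tx,ty: [(0.22, 0.065), (0.14, 0.015), (0.05, -0.02), (0.04, -0.025), (0.04, -0.03), (0.035, -0.035), (0.025, -0.04), (0.025, -0.045)]
call tx,ty: [(0.015, -0.045), (0.01, -0.05), (0.0, -0.05), (-0.0, -0.05), (-0.015, -0.045), (-0.015, -0.045), (-0.025, -0.045), (-0.03, -0.035)]
call tx,ty: [(-0.035, -0.035), (-0.035, -0.03), (-0.045, -0.025), (-0.04, -0.015), (-0.05, -0.01), (-0.045, -0.005), (-0.05, -0.0), (-0.045, 0.01)]
err mm [20, 0, 0, 0, 0, 0, 1, 0, 0, 0, 0, 1, 0, 0, 0, 0, 0, 0, 1, 1, 0, 0, 0, 0] end phi,w 3.37944294656333 1.3504511735908618 t 13.450000000000001
```

Request:
arm_command(
  rows=[
    {"tx": 0.22, "ty": 0.065, "tz": 0, "wx": 0, "wy": 0, "wz": 0},
    {"tx": 0.14, "ty": 0.015, "tz": 0, "wx": 0, "wy": 0, "wz": 0},
    {"tx": 0.05, "ty": -0.02, "tz": 0, "wx": 0, "wy": 0, "wz": 0},
    {"tx": 0.04, "ty": -0.025, "tz": 0, "wx": 0, "wy": 0, "wz": 0},
    {"tx": 0.04, "ty": -0.03, "tz": 0, "wx": 0, "wy": 0, "wz": 0},
    {"tx": 0.035, "ty": -0.035, "tz": 0, "wx": 0, "wy": 0, "wz": 0},
    {"tx": 0.025, "ty": -0.04, "tz": 0, "wx": 0, "wy": 0, "wz": 0},
    {"tx": 0.025, "ty": -0.045, "tz": 0, "wx": 0, "wy": 0, "wz": 0},
  ],
)

```text
time: 11.85
eef_pos: [0.6, 0.2646, 0.2269]
tcp_rot: [0.0, 0.708, 0.706, 0.0]
ft_force: [-0.9, -0.4, -0.1]
opening: 0.211
grasp_force: 12.0
```

Request:
arm_command(
  rows=[
    {"tx": 0.015, "ty": -0.045, "tz": 0, "wx": 0, "wy": 0, "wz": 0},
    {"tx": 0.01, "ty": -0.05, "tz": 0, "wx": 0, "wy": 0, "wz": 0},
    {"tx": 0, "ty": -0.05, "tz": 0, "wx": 0, "wy": 0, "wz": 0},
    {"tx": 0, "ty": -0.05, "tz": 0, "wx": 0, "wy": 0, "wz": 0},
    {"tx": -0.015, "ty": -0.045, "tz": 0, "wx": 0, "wy": 0, "wz": 0},
    {"tx": -0.015, "ty": -0.045, "tz": 0, "wx": 0, "wy": 0, "wz": 0},
    {"tx": -0.025, "ty": -0.045, "tz": 0, "wx": 0, "wy": 0, "wz": 0},
    {"tx": -0.03, "ty": -0.035, "tz": 0, "wx": 0, "wy": 0, "wz": 0},
  ],
)

```text
time: 12.65
eef_pos: [0.5269, 0.2524, 0.2267]
tcp_rot: [0.0, 0.708, 0.706, -0.0]
ft_force: [0.0, 0.0, -1.1]
opening: 0.211
grasp_force: 12.0
```

Request:
arm_command(
  rows=[
    {"tx": -0.035, "ty": -0.035, "tz": 0, "wx": 0, "wy": 0, "wz": 0},
    {"tx": -0.035, "ty": -0.03, "tz": 0, "wx": 0, "wy": 0, "wz": 0},
    {"tx": -0.045, "ty": -0.025, "tz": 0, "wx": 0, "wy": 0, "wz": 0},
    {"tx": -0.04, "ty": -0.015, "tz": 0, "wx": 0, "wy": 0, "wz": 0},
    {"tx": -0.05, "ty": -0.01, "tz": 0, "wx": 0, "wy": 0, "wz": 0},
    {"tx": -0.045, "ty": -0.005, "tz": 0, "wx": 0, "wy": 0, "wz": 0},
    {"tx": -0.05, "ty": 0, "tz": 0, "wx": 0, "wy": 0, "wz": 0},
    {"tx": -0.045, "ty": 0.01, "tz": 0, "wx": 0, "wy": 0, "wz": 0},
  ],
)

```text
time: 13.45
eef_pos: [0.5057, 0.183, 0.2267]
tcp_rot: [0.0, 0.708, 0.706, -0.0]
ft_force: [0.3, -0.5, -0.9]
opening: 0.212
grasp_force: 12.0
```

```bash
python3 - <<'E'
from plan import *
S=robot.sense(); t=S["time"]; c=robot.camera("scene"); np.save("m0.npy",c["frame"]); ph=3.3794
p=S["eef_pos"]; j=[*(C0+.07*np.array([np.cos(ph),np.sin(ph)])),.11]
print(t,p,S["grasp_force"],"model jar",j,hm(c,c["frame"],ph))
print("tip proj",project(c,p-[0,0,.0845]),"tip at rim height",project(c,[p[0],p[1],.11]),"jar proj",project(c,j))
b=cv2.cvtColor(c["frame"],cv2.COLOR_RGB2BGR)
cv2.imwrite("pics/track2.png",np.clip(cv2.resize(b[140:260,370:500],(650,600)).astype(float)*1.4,0,255).astype(np.uint8))
E
```

```text
13.45 [0.50569378 0.1829919  0.22666368] 11.999336779117584 model jar [np.float64(0.5049700212708941), np.float64(0.18350994256779535), 0.11] (np.float64(3.392), np.float64(0.0932), 60, 59, [467.0, 220.0])
tip proj [419.18791659 168.84516841] tip at rim height [416.5880512  181.41667152] jar proj [416.67152825 181.25241816]
```

View pics/track2.png

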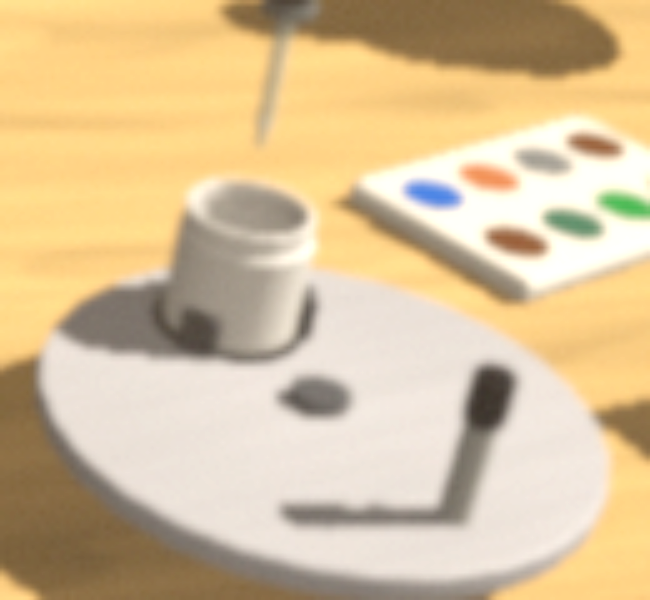

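Scene: the tip is at (422.4,168), and at rim height that comes to about (419.8,180.6), against a mouth centre at (420,181.6). The tip is within about 4 mm of the centre, so I continue.

```bash
python3 - <<'E'
from plan import *
S=robot.sense(); t=S["time"]; print(t,S["eef_pos"])
plan(t,3.385+(t-13.45)*1.35,1.35,[.5053,.183],32,off=(0,0))
E
```

```text
13.5 [0.50624945 0.18182444 0.22664046]
call tx,ty: [(-0.065, 0.025), (-0.04, 0.02), (-0.04, 0.03), (-0.035, 0.03), (-0.025, 0.04), (-0.025, 0.04), (-0.015, 0.045), (-0.015, 0.045)]
call tx,ty: [(-0.005, 0.045), (0.0, 0.045), (0.005, 0.045), (0.015, 0.045), (0.02, 0.04), (0.02, 0.04), (0.03, 0.035), (0.03, 0.035)]
call tx,ty: [(0.04, 0.025), (0.035, 0.025), (0.045, 0.015), (0.04, 0.01), (0.045, 0.01), (0.045, -0.0), (0.045, -0.01), (0.045, -0.01)]
call tx,ty: [(0.04, -0.015), (0.04, -0.02), (0.035, -0.03), (0.03, -0.03), (0.03, -0.03), (0.02, -0.04), (0.02, -0.04), (0.015, -0.04)]
err mm [0, 0, 0, 1, 0, 0, 1, 1, 0, 0, 0, 0, 1, 0, 0, 0, 1, 1, 0, 1, 1, 0, 0, 0, 0, 0, 1, 0, 0, 1, 0, 0] end phi,w 1.3207212144211704 1.242167776958708 t 16.7
```

Request:
arm_command(
  rows=[
    {"tx": -0.065, "ty": 0.025, "tz": 0, "wx": 0, "wy": 0, "wz": 0},
    {"tx": -0.04, "ty": 0.02, "tz": 0, "wx": 0, "wy": 0, "wz": 0},
    {"tx": -0.04, "ty": 0.03, "tz": 0, "wx": 0, "wy": 0, "wz": 0},
    {"tx": -0.035, "ty": 0.03, "tz": 0, "wx": 0, "wy": 0, "wz": 0},
    {"tx": -0.025, "ty": 0.04, "tz": 0, "wx": 0, "wy": 0, "wz": 0},
    {"tx": -0.025, "ty": 0.04, "tz": 0, "wx": 0, "wy": 0, "wz": 0},
    {"tx": -0.015, "ty": 0.045, "tz": 0, "wx": 0, "wy": 0, "wz": 0},
    {"tx": -0.015, "ty": 0.045, "tz": 0, "wx": 0, "wy": 0, "wz": 0},
  ],
)

```text
time: 14.3
eef_pos: [0.5614, 0.1316, 0.2266]
tcp_rot: [-0.0, 0.708, 0.706, 0.0]
ft_force: [0.9, 0.3, -0.4]
opening: 0.212
grasp_force: 12.0
```

Request:
arm_command(
  rows=[
    {"tx": -0.005, "ty": 0.045, "tz": 0, "wx": 0, "wy": 0, "wz": 0},
    {"tx": 0, "ty": 0.045, "tz": 0, "wx": 0, "wy": 0, "wz": 0},
    {"tx": 0.005, "ty": 0.045, "tz": 0, "wx": 0, "wy": 0, "wz": 0},
    {"tx": 0.015, "ty": 0.045, "tz": 0, "wx": 0, "wy": 0, "wz": 0},
    {"tx": 0.02, "ty": 0.04, "tz": 0, "wx": 0, "wy": 0, "wz": 0},
    {"tx": 0.02, "ty": 0.04, "tz": 0, "wx": 0, "wy": 0, "wz": 0},
    {"tx": 0.03, "ty": 0.035, "tz": 0, "wx": 0, "wy": 0, "wz": 0},
    {"tx": 0.03, "ty": 0.035, "tz": 0, "wx": 0, "wy": 0, "wz": 0},
  ],
)

```text
time: 15.1
eef_pos: [0.6271, 0.1554, 0.2266]
tcp_rot: [-0.0, 0.708, 0.706, -0.0]
ft_force: [-0.4, -0.3, -0.4]
opening: 0.213
grasp_force: 12.0
```

```bash
python3 - <<'E'
from plan import *
S=robot.sense(); t=S["time"]; c=robot.camera("scene"); np.save("m1.npy",c["frame"])
ph=3.385+.05*1.35; w=1.35
for k in range(16): ph+=w*.1; w-=.1*(.0132+.0158*w)
print(t,S["eef_pos"],"model",ph,w,C0+.07*np.array([np.cos(ph),np.sin(ph)]),hm(c,c["frame"],ph))
S=robot.sense()
plan(S["time"],ph+w*.05,w,C0+.07*np.array([np.cos(ph),np.sin(ph)]),24,off=(0,0))
E
```

```text
15.1 [0.62706038 0.15538146 0.22661505] model 5.571367958519302 1.2954018862553953 [0.62600232 0.15427524] (np.float64(5.436), np.float64(0.0929), 60, 34, [452.0, 182.0])
call tx,ty: [(0.055, 0.04), (0.04, 0.02), (0.045, 0.015), (0.045, 0.005), (0.045, 0.005), (0.04, -0.005), (0.045, -0.005), (0.045, -0.015)]
call tx,ty: [(0.04, -0.02), (0.035, -0.025), (0.035, -0.025), (0.03, -0.035), (0.025, -0.035), (0.02, -0.04), (0.015, -0.04), (0.015, -0.04)]
call tx,ty: [(0.005, -0.045), (-0.0, -0.04), (-0.005, -0.045), (-0.015, -0.04), (-0.015, -0.04), (-0.02, -0.04), (-0.025, -0.035), (-0.025, -0.03)]
err mm [0, 0, 0, 1, 0, 1, 0, 0, 0, 0, 0, 0, 0, 1, 1, 0, 0, 1, 0, 1, 0, 0, 0, 1] end phi,w 2.370063167431649 1.2160515415912843 t 17.55
```

```bash
python3 - <<'E'
import numpy as np,cv2
b=cv2.cvtColor(np.load("m1.npy"),cv2.COLOR_RGB2BGR)
cv2.imwrite("pics/track3.png",np.clip(cv2.resize(b[150:270,370:500],(650,600)).astype(float)*1.4,0,255).astype(np.uint8))
E
```

```text
(no output)
```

View pics/track3.png

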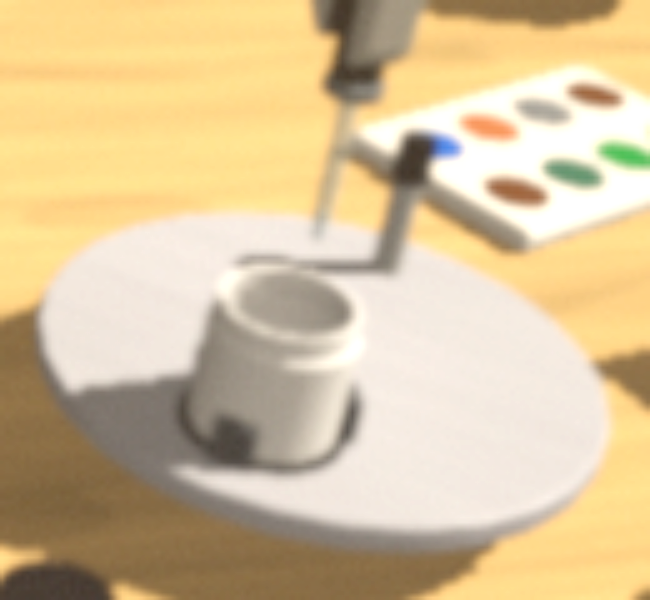

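Scene: the tip is at (433.6,197.2), at rim height about (432.8,212), against a mouth centre at (429,210.6). The tip leads by about 8 mm, still inside the mouth. The drag is stronger than assumed, so I correct the angle to 5.47 and the speed to 1.23.

```bash
sed -i 's/w-=.1\*(.0132+.0158\*w)/w-=.1*(.0175+.021*w)/' plan.py; python3 - <<'E'
from plan import *
S=robot.sense(); print(S["time"],S["eef_pos"])
plan(S["time"],5.47+.0615,1.23,[.6265,.155],16,off=(0,0))
E
```

```text
15.15 [0.6279083  0.15624929 0.22646931]
call tx,ty: [(0.02, 0.015), (0.035, 0.025), (0.04, 0.015), (0.04, 0.015), (0.04, 0.01), (0.045, 0.0), (0.04, 0.0), (0.04, -0.005)]
call tx,ty: [(0.04, -0.015), (0.04, -0.015), (0.035, -0.02), (0.035, -0.025), (0.03, -0.025), (0.025, -0.035), (0.025, -0.035), (0.015, -0.035)]
err mm [0, 0, 0, 0, 0, 1, 0, 0, 1, 0, 0, 0, 0, 0, 1, 0] end phi,w 1.1648247933285463 1.161753287889329 t 16.75
```

Request:
arm_command(
  rows=[
    {"tx": 0.02, "ty": 0.015, "tz": 0, "wx": 0, "wy": 0, "wz": 0},
    {"tx": 0.035, "ty": 0.025, "tz": 0, "wx": 0, "wy": 0, "wz": 0},
    {"tx": 0.04, "ty": 0.015, "tz": 0, "wx": 0, "wy": 0, "wz": 0},
    {"tx": 0.04, "ty": 0.015, "tz": 0, "wx": 0, "wy": 0, "wz": 0},
    {"tx": 0.04, "ty": 0.01, "tz": 0, "wx": 0, "wy": 0, "wz": 0},
    {"tx": 0.045, "ty": 0, "tz": 0, "wx": 0, "wy": 0, "wz": 0},
    {"tx": 0.04, "ty": 0, "tz": 0, "wx": 0, "wy": 0, "wz": 0},
    {"tx": 0.04, "ty": -0.005, "tz": 0, "wx": 0, "wy": 0, "wz": 0},
  ],
)

```text
time: 15.95
eef_pos: [0.6416, 0.2155, 0.2266]
tcp_rot: [-0.0, 0.708, 0.706, -0.0]
ft_force: [-0.1, 1.1, -0.3]
opening: 0.21
grasp_force: 12.0
```

Request:
arm_command(
  rows=[
    {"tx": 0.04, "ty": -0.015, "tz": 0, "wx": 0, "wy": 0, "wz": 0},
    {"tx": 0.04, "ty": -0.015, "tz": 0, "wx": 0, "wy": 0, "wz": 0},
    {"tx": 0.035, "ty": -0.02, "tz": 0, "wx": 0, "wy": 0, "wz": 0},
    {"tx": 0.035, "ty": -0.025, "tz": 0, "wx": 0, "wy": 0, "wz": 0},
    {"tx": 0.03, "ty": -0.025, "tz": 0, "wx": 0, "wy": 0, "wz": 0},
    {"tx": 0.025, "ty": -0.035, "tz": 0, "wx": 0, "wy": 0, "wz": 0},
    {"tx": 0.025, "ty": -0.035, "tz": 0, "wx": 0, "wy": 0, "wz": 0},
    {"tx": 0.015, "ty": -0.035, "tz": 0, "wx": 0, "wy": 0, "wz": 0},
  ],
)

```text
time: 16.75
eef_pos: [0.6, 0.2642, 0.2267]
tcp_rot: [-0.0, 0.708, 0.706, 0.0]
ft_force: [-0.6, 0.7, -0.8]
opening: 0.212
grasp_force: 12.0
```

```bash
python3 - <<'E'
from plan import *
S=robot.sense(); t=S["time"]; c=robot.camera("scene"); np.save("m2.npy",c["frame"]); f=c["frame"]
ph=1.165
h=hm(c,f,ph); print(t,S["eef_pos"],"model",C0+.07*np.array([np.cos(ph),np.sin(ph)]),h)
# mouth: white rim blob near predicted mouth pixel
u=project(c,[*(C0+.07*np.array([np.cos(ph),np.sin(ph)])),.11]); print("mouth proj",u)
S=robot.sense(); plan(S["time"],ph+.058,1.16,C0+.07*np.array([np.cos(ph),np.sin(ph)]),16,off=(0,0))
E
```

```text
16.75 [0.6000448  0.2642123  0.22669553] model [0.60063254 0.26431518] (np.float64(1.228), np.float64(0.0843), 60, 41, [397.0, 192.0])
mouth proj [470.14066588 200.99709284]
call tx,ty: [(0.02, -0.06), (0.005, -0.04), (0.005, -0.04), (-0.005, -0.04), (-0.005, -0.035), (-0.01, -0.04), (-0.015, -0.035), (-0.02, -0.035)]
call tx,ty: [(-0.025, -0.035), (-0.025, -0.03), (-0.03, -0.025), (-0.03, -0.02), (-0.035, -0.02), (-0.035, -0.015), (-0.04, -0.01), (-0.035, -0.005)]
err mm [0, 1, 1, 0, 0, 0, 1, 0, 0, 1, 0, 1, 0, 1, 0, 1] end phi,w 3.0292569307009094 1.0940686044552808 t 18.400000000000002
```

```bash
python3 - <<'E'
from plan import *
S=robot.sense(); print(S["time"])
plan(S["time"],1.215+.06,1.19,[.6003,.2643],24,off=(0,0))
E
```

```text
16.8
call tx,ty: [(0.025, -0.075), (0.005, -0.04), (-0.0, -0.04), (-0.005, -0.045), (-0.01, -0.04), (-0.015, -0.035), (-0.02, -0.04), (-0.02, -0.03)]
call tx,ty: [(-0.03, -0.035), (-0.025, -0.025), (-0.035, -0.025), (-0.035, -0.02), (-0.035, -0.015), (-0.04, -0.01), (-0.04, -0.01), (-0.035, -0.0)]
call tx,ty: [(-0.04, 0.0), (-0.04, 0.005), (-0.035, 0.01), (-0.04, 0.015), (-0.035, 0.02), (-0.03, 0.02), (-0.03, 0.025), (-0.025, 0.03)]
err mm [0, 0, 1, 1, 0, 0, 0, 0, 1, 0, 0, 0, 0, 0, 1, 0, 0, 0, 1, 0, 0, 0, 0, 0] end phi,w 4.015513850012505 1.0904492091497373 t 19.200000000000003
```

Request:
arm_command(
  rows=[
    {"tx": 0.025, "ty": -0.075, "tz": 0, "wx": 0, "wy": 0, "wz": 0},
    {"tx": 0.005, "ty": -0.04, "tz": 0, "wx": 0, "wy": 0, "wz": 0},
    {"tx": 0, "ty": -0.04, "tz": 0, "wx": 0, "wy": 0, "wz": 0},
    {"tx": -0.005, "ty": -0.045, "tz": 0, "wx": 0, "wy": 0, "wz": 0},
    {"tx": -0.01, "ty": -0.04, "tz": 0, "wx": 0, "wy": 0, "wz": 0},
    {"tx": -0.015, "ty": -0.035, "tz": 0, "wx": 0, "wy": 0, "wz": 0},
    {"tx": -0.02, "ty": -0.04, "tz": 0, "wx": 0, "wy": 0, "wz": 0},
    {"tx": -0.02, "ty": -0.03, "tz": 0, "wx": 0, "wy": 0, "wz": 0},
  ],
)

```text
time: 17.6
eef_pos: [0.5311, 0.2555, 0.2267]
tcp_rot: [0.0, 0.708, 0.706, 0.0]
ft_force: [1.2, 0.1, 0.2]
opening: 0.213
grasp_force: 12.0
```

Request:
arm_command(
  rows=[
    {"tx": -0.03, "ty": -0.035, "tz": 0, "wx": 0, "wy": 0, "wz": 0},
    {"tx": -0.025, "ty": -0.025, "tz": 0, "wx": 0, "wy": 0, "wz": 0},
    {"tx": -0.035, "ty": -0.025, "tz": 0, "wx": 0, "wy": 0, "wz": 0},
    {"tx": -0.035, "ty": -0.02, "tz": 0, "wx": 0, "wy": 0, "wz": 0},
    {"tx": -0.035, "ty": -0.015, "tz": 0, "wx": 0, "wy": 0, "wz": 0},
    {"tx": -0.04, "ty": -0.01, "tz": 0, "wx": 0, "wy": 0, "wz": 0},
    {"tx": -0.04, "ty": -0.01, "tz": 0, "wx": 0, "wy": 0, "wz": 0},
    {"tx": -0.035, "ty": 0, "tz": 0, "wx": 0, "wy": 0, "wz": 0},
  ],
)

```text
time: 18.4
eef_pos: [0.5035, 0.2002, 0.2267]
tcp_rot: [0.0, 0.708, 0.706, -0.0]
ft_force: [0.3, 0.5, -0.6]
opening: 0.211
grasp_force: 12.0
```

```bash
python3 - <<'E'
from plan import *
S=robot.sense(); t=S["time"]; c=robot.camera("scene"); f=c["frame"]
ph,w=1.275,1.19
for k in range(16): ph+=w*.1; w-=.1*(.0175+.021*w)
print(t,S["eef_pos"],ph,w,C0+.07*np.array([np.cos(ph),np.sin(ph)]),hm(c,f,ph))
plan(robot.sense()["time"],ph+.01+w*.05,w,C0+.07*np.array([np.cos(ph),np.sin(ph)]),24,off=(0,0))
E
```

```text
18.4 [0.50352968 0.20016685 0.22668018] 3.128508289189719 1.1230763259270158 [0.50300599 0.20091588] (np.float64(3.217), np.float64(0.0918), 60, 62, [460.0, 220.0])
call tx,ty: [(-0.06, 0.005), (-0.04, 0.01), (-0.035, 0.01), (-0.035, 0.02), (-0.035, 0.02), (-0.03, 0.02), (-0.03, 0.03), (-0.02, 0.03)]
call tx,ty: [(-0.025, 0.03), (-0.015, 0.035), (-0.015, 0.035), (-0.01, 0.035), (-0.005, 0.04), (0.0, 0.035), (0.005, 0.04), (0.005, 0.035)]
call tx,ty: [(0.01, 0.035), (0.015, 0.035), (0.015, 0.03), (0.02, 0.03), (0.025, 0.03), (0.025, 0.025), (0.03, 0.02), (0.03, 0.02)]
err mm [0, 0, 0, 1, 0, 0, 0, 1, 0, 0, 0, 1, 0, 0, 1, 0, 0, 0, 0, 1, 0, 0, 0, 0] end phi,w 5.778378951954897 1.0268182721511705 t 20.85
```

```bash
python3 - <<'E'
from plan import *
plan(robot.sense()["time"],3.175+.0575,1.15,[.5033,.2005],24,off=(0,0))
E
```

```text
call tx,ty: [(-0.075, 0.005), (-0.04, 0.01), (-0.035, 0.015), (-0.035, 0.02), (-0.035, 0.02), (-0.025, 0.03), (-0.03, 0.025), (-0.02, 0.035)]
call tx,ty: [(-0.02, 0.035), (-0.015, 0.035), (-0.015, 0.035), (-0.005, 0.04), (-0.0, 0.04), (-0.0, 0.035), (0.005, 0.04), (0.01, 0.035)]
call tx,ty: [(0.015, 0.035), (0.015, 0.035), (0.02, 0.03), (0.025, 0.03), (0.025, 0.025), (0.03, 0.025), (0.03, 0.02), (0.035, 0.015)]
err mm [0, 1, 0, 0, 1, 1, 1, 0, 0, 0, 1, 0, 1, 0, 0, 0, 0, 0, 0, 0, 0, 0, 0, 0] end phi,w 5.879296936997432 1.0524172643230538 t 20.85
```

Request:
arm_command(
  rows=[
    {"tx": -0.075, "ty": 0.005, "tz": 0, "wx": 0, "wy": 0, "wz": 0},
    {"tx": -0.04, "ty": 0.01, "tz": 0, "wx": 0, "wy": 0, "wz": 0},
    {"tx": -0.035, "ty": 0.015, "tz": 0, "wx": 0, "wy": 0, "wz": 0},
    {"tx": -0.035, "ty": 0.02, "tz": 0, "wx": 0, "wy": 0, "wz": 0},
    {"tx": -0.035, "ty": 0.02, "tz": 0, "wx": 0, "wy": 0, "wz": 0},
    {"tx": -0.025, "ty": 0.03, "tz": 0, "wx": 0, "wy": 0, "wz": 0},
    {"tx": -0.03, "ty": 0.025, "tz": 0, "wx": 0, "wy": 0, "wz": 0},
    {"tx": -0.02, "ty": 0.035, "tz": 0, "wx": 0, "wy": 0, "wz": 0},
  ],
)

```text
time: 19.25
eef_pos: [0.536, 0.1414, 0.2266]
tcp_rot: [-0.0, 0.708, 0.706, -0.0]
ft_force: [0.4, -0.7, -0.6]
opening: 0.212
grasp_force: 12.0
```

Request:
arm_command(
  rows=[
    {"tx": -0.02, "ty": 0.035, "tz": 0, "wx": 0, "wy": 0, "wz": 0},
    {"tx": -0.015, "ty": 0.035, "tz": 0, "wx": 0, "wy": 0, "wz": 0},
    {"tx": -0.015, "ty": 0.035, "tz": 0, "wx": 0, "wy": 0, "wz": 0},
    {"tx": -0.005, "ty": 0.04, "tz": 0, "wx": 0, "wy": 0, "wz": 0},
    {"tx": 0, "ty": 0.04, "tz": 0, "wx": 0, "wy": 0, "wz": 0},
    {"tx": 0, "ty": 0.035, "tz": 0, "wx": 0, "wy": 0, "wz": 0},
    {"tx": 0.005, "ty": 0.04, "tz": 0, "wx": 0, "wy": 0, "wz": 0},
    {"tx": 0.01, "ty": 0.035, "tz": 0, "wx": 0, "wy": 0, "wz": 0},
  ],
)

```text
time: 20.05
eef_pos: [0.5952, 0.1339, 0.2266]
tcp_rot: [0.0, 0.708, 0.706, -0.0]
ft_force: [-0.2, 0.1, -1.0]
opening: 0.206
grasp_force: 12.0
```

Request:
arm_command(
  rows=[
    {"tx": 0.015, "ty": 0.035, "tz": 0, "wx": 0, "wy": 0, "wz": 0},
    {"tx": 0.015, "ty": 0.035, "tz": 0, "wx": 0, "wy": 0, "wz": 0},
    {"tx": 0.02, "ty": 0.03, "tz": 0, "wx": 0, "wy": 0, "wz": 0},
    {"tx": 0.025, "ty": 0.03, "tz": 0, "wx": 0, "wy": 0, "wz": 0},
    {"tx": 0.025, "ty": 0.025, "tz": 0, "wx": 0, "wy": 0, "wz": 0},
    {"tx": 0.03, "ty": 0.025, "tz": 0, "wx": 0, "wy": 0, "wz": 0},
    {"tx": 0.03, "ty": 0.02, "tz": 0, "wx": 0, "wy": 0, "wz": 0},
    {"tx": 0.035, "ty": 0.015, "tz": 0, "wx": 0, "wy": 0, "wz": 0},
  ],
)

```text
time: 20.85
eef_pos: [0.6379, 0.1732, 0.2266]
tcp_rot: [0.0, 0.708, 0.706, 0.0]
ft_force: [-0.3, 0.4, -0.2]
opening: 0.214
grasp_force: 12.0
```

```bash
python3 - <<'E'
from plan import *
S=robot.sense(); c=robot.camera("scene")
print(S["time"],S["eef_pos"],S["grasp_force"],hm(c,c["frame"],5.879),"TCP angle",np.arctan2(*(S["eef_pos"][:2]-C0)[::-1])%(2*np.pi))
E
```

```text
20.85 [0.63793568 0.17321917 0.22664089] 11.998909413814545 (np.float64(5.782), np.float64(0.0893), 60, 32, [438.0, 179.0]) TCP angle 5.892017312383583
```

The tip still matches the jar within about 5 mm, and the tracking has run well over five seconds. Raise and finish.

Request:
arm_command(
  rows=[
    {"tx": 0, "ty": 0, "tz": -0.1, "wx": 0, "wy": 0, "wz": 0},
    {"tx": 0, "ty": 0, "tz": -0.1, "wx": 0, "wy": 0, "wz": 0},
    {"tx": 0, "ty": 0, "tz": -0.1, "wx": 0, "wy": 0, "wz": 0},
    {"tx": 0, "ty": 0, "tz": -0.06, "wx": 0, "wy": 0, "wz": 0},
    {"tx": 0, "ty": 0, "tz": 0, "wx": 0, "wy": 0, "wz": 0},
    {"tx": 0, "ty": 0, "tz": 0, "wx": 0, "wy": 0, "wz": 0},
    {"tx": 0, "ty": 0, "tz": 0, "wx": 0, "wy": 0, "wz": 0},
    {"tx": 0, "ty": 0, "tz": 0, "wx": 0, "wy": 0, "wz": 0},
  ],
)

```text
time: 21.7
eef_pos: [0.6371, 0.1726, 0.2973]
tcp_rot: [-0.001, 0.708, 0.706, -0.001]
ft_force: [-0.4, 0.7, 0.2]
opening: 0.208
grasp_force: 12.0
```

```bash
python3 - <<'E'
from cell import robot
S=robot.sense(); print(S["eef_pos"],S["grasp_force"],S["opening"],abs(S["qvel"]).max())
print(robot.sign_off())
E
```

```text
[0.63713078 0.17260928 0.29728706] 11.999067217111588 0.20787797840513836 0.005154772439025495
the job is handed in; nothing more can be done
None
```

I set the turntable coasting at about 15–16 turns a minute, kept the pipette tip over the jar mouth for about 9 s (worst error seen about 8 mm), and handed the job in with the pipette upright and its tip about 10 cm above the rim; the sign-off returned no verdict.

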